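Pin the clamshell jig shut

TASK

First swing the half-open flap of the pin box fully back so the locating pin stands exposed, and leave it open. Then close the upper half of the clamshell jig down onto its base, and after that take the pin out of the box by its knob and push it from above through the aligned holes of both halves until its collar bears on the upper half. Finish while still holding the pin and pressing it firmly down, so that the sprung halves stay pressed fully shut; do not let go, and leave the other things on the table alone.

Things in the scene. Friction and masses are not known exactly. Their poses are not given: they have to be found in the camera images.
- jig: Aluminium clamshell jig, fixed to the table. Origin: centre of its base's underside, z up. Base 120 (x) x 90 (y) x 30 mm high, 8 mm high bolt ears at its y sides; upper half a plate 120 x 90 x 12 mm hinged along the base's +x edge. Each half has a 13 mm through hole, 30 mm on the -x side of the origin, 2 mm chamfer; shut, they align and the upper mouth is 42 mm above the table.
- jig_hinge (a point): Midpoint of the jig's hinge axis (along the jig's y), 60 mm on the +x side of its origin, 30 mm above the table. The upper half's underside passes through the axis, its outer face lies 12 mm off; its hole is 90 mm from the axis, its free edge 120 mm.
- jig_hole (a point): Centre of the hole in the base half, at the base's top, 30 mm above the table.
- jig_lid (a joint): Angle of the jig's upper half, rad: 0 fully shut, grows as it opens up and away to the jig's +x; starts at 0.9 to 1.25 (outer face looking up and to +x), stop at 1.6. Friction 0.12 N m holds it where it is left, but when shut and unpressed two sprung pins at the base's -x edge lift it to 0.04 to 0.08. Pressing it fully shut takes about 6 N down at its hole (10 N is safe), and once shut it is rigid.
- pinbox: Grey plastic pin box, fixed to the table, 110 (x) x 120 (y) x 72 mm high, walls 4 mm, open at the top under its flap. Origin: centre of its underside; z up. In its middle a black 50 x 50 mm block, top 40 mm above the table, holds the pin upright in a 13 mm hole; otherwise it is empty.
- pinbox_hinge (a point): Midpoint of the flap's hinge axis (along the box's y), on the +x rim of the box, 55 mm from its origin, 73 mm above the table.
- pinbox_lid (a joint): Angle of the box's flap, rad: 0 lying on the rim, grows as it swings up and back over the +x rim; 1.57 is upright, stop at 2.1. Starts half open at 0.9 to 1.2. The flap is a plate 110 x 120 x 4 mm with a 10 mm tab at its free edge; friction 0.06 N m holds it where it is left. Its edge rises as it is pushed towards +x from the robot's side, so rise with it.
- pin: Steel locating pin, 62 mm long, upright, 50 to 85 g. Origin: lowest point of its ball nose; z along it to the knob. Shank 10 mm diameter (0 to 34 mm), collar 28 mm (34 to 38), round knob 20 mm (38 to 62). In the box the collar rests on the block, knob's top 68 mm above the table, 4 mm below the rim. Fully seated in the shut jig its nose is 8 mm above the table.
- pin_knob (a point): Centre of the pin's knob, 50 mm above its nose, where it is gripped (20 mm wide, 24 mm high).
- eyepiece: Bystander: black eyepiece, 33 x 33 x 47 mm, origin under its centre.
- adapter_block: Bystander: pale block with a row of four connectors, 28 x 62 x 26 mm, origin under its centre.
- kapton_roll: Bystander: small amber tape roll, 53 mm across, 12 mm high, origin under its centre.
Mind the look-alikes: they are no part of the job. Leave any green or red look-alike of the pin alone.

How it is judged:
On the way, in this order (a step that is already met when the one before it is completed fails the run):
1. the flap of the pin box is swung back to upright or beyond (over 1.4 rad), the pin still in its block (value of joint pinbox_lid above 1.4 rad and horizontal distance between pin and pinbox below 0.01 m), for 0.2 s.
2. the jig's upper half is down on its base (under 0.12 rad), the pin still in the box (value of joint jig_lid below 0.12 rad and horizontal distance between pin and pinbox below 0.01 m), for 0.2 s.
3. the pin is through the upper half and in the base's hole (nose 10 mm or more below the base's top, within 4 mm of the hole's axis) (z of pin in the frame of jig below 0.02 m and horizontal distance between pin and jig_hole below 0.004 m and value of joint jig_lid below 0.12 rad), for 0.1 s.
At the end, for the whole second after the job is handed in: For the last second the fingers hold the pin, still, pressing it on the jig with over 3 N; upper half under 0.015 rad; pin within 2.5 mm of full depth, 3 mm of the hole axis and 0.08 rad of upright; flap of the box over 1.3 rad (value of joint jig_lid below 0.015 rad and z of pin in the frame of jig below 0.0105 m and horizontal distance between pin and jig_hole below 0.003 m and angle between pin's own z axis and vertical below 0.08 rad and contact force between pin and jig above 3 N and contact force between the fingers and pin above 2 N and linear speed of pin below 0.02 m/s and value of joint pinbox_lid above 1.3 rad); the arm keeps its last pose, push and grip.
It fails at once if a bystander (eyepiece, adapter block, tape roll) is pushed more than 30 mm (distance of any of eyepiece, adapter_block, kapton_roll from where it was at the start of the episode above 0.03 m).
It also fails if it takes over 72 s, if anything falls off the work surface, if the arm or the gripper's body presses on something with over 40 N, if the wrist force passes 120 N, or if a joint passes its speed limit or range.

ROBOT

A 6-joint arm with a two-finger parallel gripper is mounted at the origin on a cart in front of the work surface, level with it; the furniture and walls round the work are solid. World frame = base frame: x ahead of the robot, y to its left, z up, the work surface at z = 0. Lengths are in m, angles in rad, forces in N, time in s.
With the tool pointing down it reaches from about 0.375 to 0.75 m from the base axis. Payload 9 kg.
Tool frame: the origin (TCP) lies between the finger pads; the fingertips stand 17 mm ahead of it and the grasp point (between the pads) lies 2 mm behind it; z points along the fingers, y is the line along which they close (so a half turn about z gives the same grasp; the last joint's range is limited). The gripper opens to 85 mm and grips with 20 to 120 N. Pads are 22 mm wide; open, the fingers measure 114 mm over their backs; the gripper's body (76 mm by 85 mm) begins 54 mm behind the grasp point. The pads swing forward as they close: fully open they stand 13 mm farther back than shut.
Start: joints at [-1.34, 0.104, 0.097, 1.564, 0, 1.353], TCP at [0.26, -0.541, 0.248] pointing down, gripper open.
Joint ranges: [-2.99, 2.99], [-0.84, 1.86], [-1.1, 1.16], [-1.84, 2.11], [-1.51, 1.56], [-3.14, 3.14]. Speed limits (rad/s): [2.22, 2.22, 2.57, 3.14, 3.14, 3.14].

INTERFACE

Orientations are given as a 3x3 rotation matrix whose columns are the frame's x, y, z axes.
In Python, from plant import ctrl, imaging gives the robot as it stands.
- The arm moves only by the tool step_arm, never from a script. Its argument "increments" is a list of rows, each a list of 7 numbers: the turn, a rotation vector about the tool's x, y, z in rad, then the shift along the tool's x, y, z in mm, then the closure, from -1 (fully open) to 1 (shut). In form: [[ax, ay, az, dx, dy, dz, claw], ...]. A call has 1 to 8 rows; each row shifts and turns the commanded pose from where the row before left it, along the tool's axes as they then stand; what a row does not reach is not made up. A row lasts 1/8 s, in which the tool goes at most 62.5 mm and 10.7 degrees, less where a joint would pass 70% of its speed; a pose out of reach is approached as far as the arm can. A call is refused whole if a number of a shift passes 62.5 or a number of a turn 0.188, either way. A call with a gripper value outside its range is refused whole. The fingers move at their own pace and stop on an object; the grip force is fixed at half the most. Time passes only in rows, so rows that do not move let the fingers close. It gives the time, the measured TCP pose, the force, the opening and the grip force at its end, in the units of the state.
- ctrl.state(): the state, without advancing time (a new reading comes with each control period).
- imaging.get_image(name): name is "scene" or "top"; returns the picture (384x512x3 uint8, red, green, blue); there is no depth.
- imaging.camera_params(name): a dict with "camera_matrix" (3x3 intrinsics, pixels), "dist" ([k1, k2, p1, p2, k3] as OpenCV has them; the pictures are not rectified), "rvec" (rotation vector, rad) and "tvec" (3), from world to camera coordinates, as OpenCV has them. Camera axes: x right, y down, z forward; pixel columns grow to the right and rows downward; lengths in m; the calibration is good to about 2 mm. A picture is of the moment at which its call begins. camera_params takes no time and is no camera call.
- ctrl.sign_off(): hands the job in; it is judged then, once.
The state is a dict: "t": time; "joint_positions": joint angles; "joint_vel": joint speeds; "joint_torque": joint torques, N m; "ee_pos": TCP position; "tcp_rot": TCP orientation; "contact_force": force on the tool from outside, world axes, zero at the start; "torque": the same for the moment, N m; "opening": finger opening in m; "finger_force": force on a finger pad.
Only numpy, scipy, OpenCV 4.12 (cv2) and the standard library are available. Lean on these libraries where they do the work, as an engineer would, in place of code of your own. Each camera call takes 0.05 s, during which the arm holds its last target. There are 200 camera calls.

## Working session

There is one attempt and no reset: what is moved stays moved. The work goes in short steps, Python scripts to look and compute and a tool call to move; the robot and the scene stay as the last step left them, time stands still between calls to the robot, and variables do not carry over. Pictures are saved under pics/ and viewed, at most 13 in all, crops included, and the job is handed in when it is done.

Besides the shell and the picture viewer there is one more tool, called after "Request:" by a JSON object that holds its "api" and its "payload", one argument or row to a line. step_arm: Moves the arm, as the interface text tells. Its arguments: {"type":"object","properties":{"increments":{"type":"array","items":{"type":"array","items":{"type":"number"}}}},"required":["increments"]}

```bash
mkdir -p pics; ls
python3 - <<'E'
from plant import ctrl, imaging
import cv2,numpy as np
for n in ("scene","top"):
    im=imaging.get_image(n); cv2.imwrite(f"pics/{n}0.png",cv2.resize(im[:,:,::-1],(800,600),interpolation=cv2.INTER_CUBIC))
    p=imaging.camera_params(n); R=cv2.Rodrigues(np.array(p["rvec"],float))[0]; print(n,(-R.T@np.array(p["tvec"]).ravel()).round(3),R[2].round(2),R[0].round(2),np.array(p["camera_matrix"]).round(0).tolist(),p["dist"])
s=ctrl.state();print(s["t"],s["ee_pos"],np.round(s["tcp_rot"],3).tolist(),s["opening"])
E
```

```text
pics
scene [-0.03  -0.516  0.749] [ 0.54  0.46 -0.71] [ 0.66 -0.75  0.01] [[374.0, 0.0, 257.0], [0.0, 374.0, 191.0], [0.0, 0.0, 1.0]] [-0.06437134  0.          0.          0.          0.        ]
top [ 0.278 -0.081  1.03 ] [ 0.2  -0.   -0.98] [ 0.02 -1.    0.01] [[478.0, 0.0, 254.0], [0.0, 478.0, 194.0], [0.0, 0.0, 1.0]] [0.0363258 0.        0.        0.        0.       ]
0.1 [ 0.26027073 -0.5403033   0.24761405] [[0.901, 0.434, -0.0], [0.434, -0.901, 0.001], [0.0, -0.001, -1.0]] 0.08559079292612075
```

View pics/scene0.png

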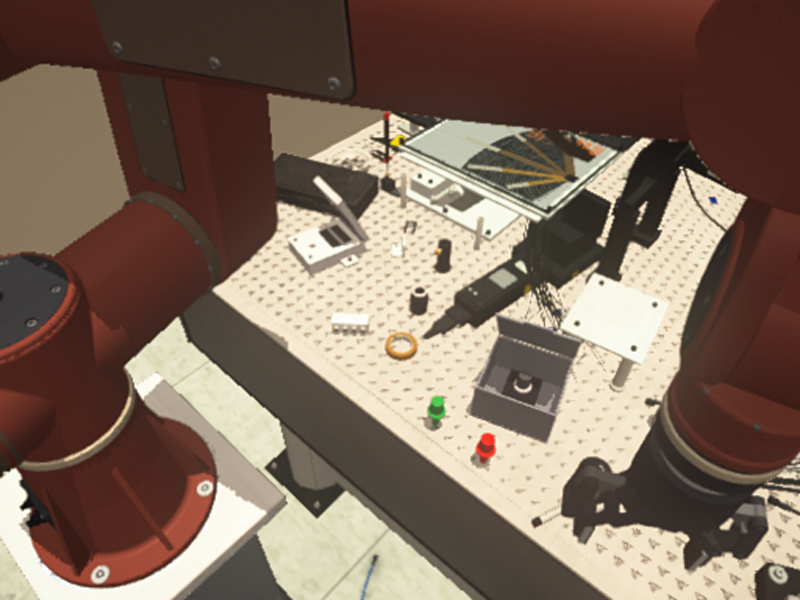

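View pics/top0.png

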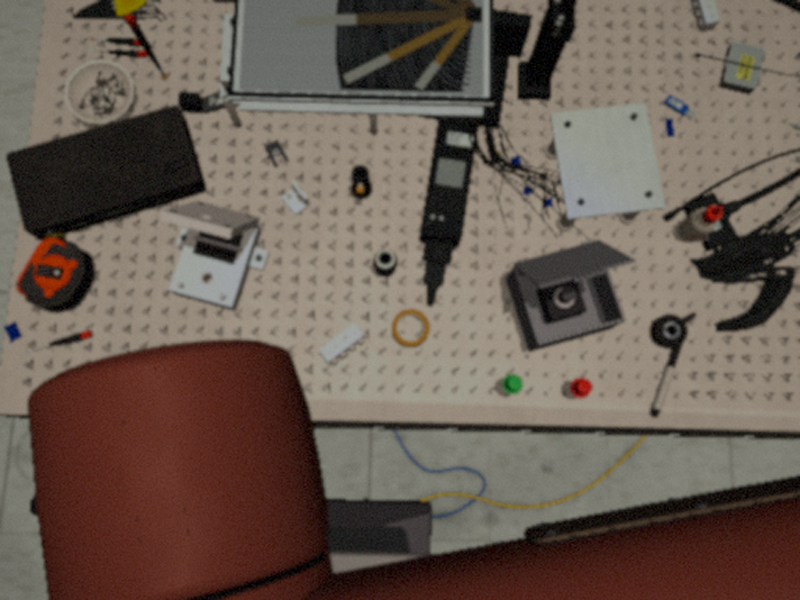

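The scene view shows the box at about (525,385) with the pin knob at (523,380), and the jig at (325,245). In the top view the knob is at (565,293) and the base hole at (207,278). Next I'll take a zoomed mosaic.

Run:
```python
import cv2,numpy as np
from plant import imaging
T=imaging.get_image("top")[:,:,::-1];S=imaging.get_image("scene")[:,:,::-1]
cv2.imwrite("pics/T.png",T);cv2.imwrite("pics/S.png",S)
def c(im,u,v): return cv2.resize(im[v:v+75,u:u+100],(400,300),interpolation=cv2.INTER_CUBIC)
# origins: top box (315,150) top jig (90,120) scene box(290,195) scene jig(170,105)
cv2.imwrite("pics/mos.png",np.vstack([np.hstack([c(T,315,150),c(T,90,123)]),np.hstack([c(S,290,200),c(S,170,107)])]))
```

```text
(no output)
```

View pics/mos.png

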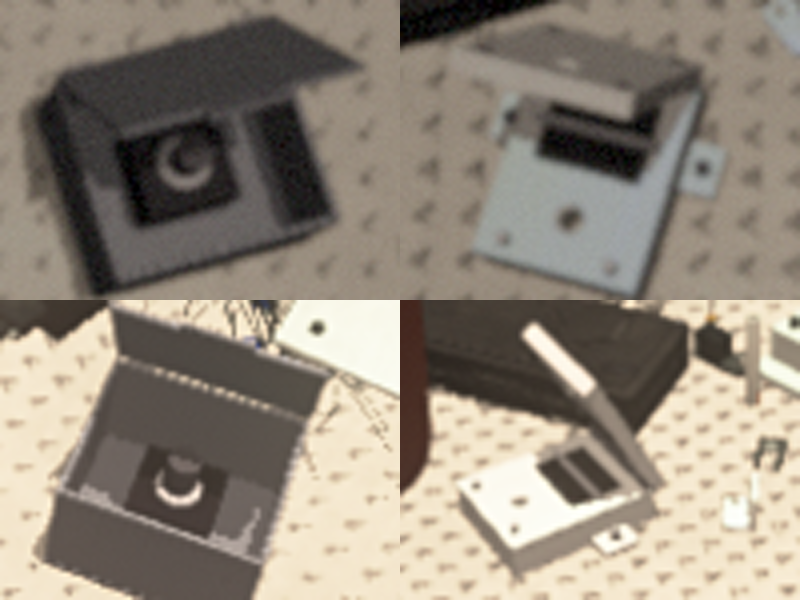

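The mosaic shows the following. Box: the near rim corners in the top crop are about (113,290) and (335,215). Jig: the base hole is about (170,218) and the lid hole about (170,63) in its crop. I'll fit both poses from the two views.

```bash
cat > fit.py <<'E'
import cv2,numpy as np
from plant import imaging
from scipy.optimize import least_squares
P={n:imaging.camera_params(n) for n in("top","scene")}
def proj(n,X):
    p=P[n];return cv2.projectPoints(np.array(X,float).reshape(-1,3),np.array(p["rvec"]),np.array(p["tvec"]),np.array(p["camera_matrix"]),np.array(p["dist"]))[0].reshape(-1,2)
def world(q,l):
    c,s=np.cos(q[2]),np.sin(q[2]);x,y,z=l;return [q[0]+c*x-s*y,q[1]+s*x+c*y,z]
def fit(obs,q0):
    # obs: (cam, u, v, localfn(angle))
    f=lambda q:np.concatenate([proj(n,world(q,l(q[3])))[0]-(u,v) for n,u,v,l in obs])
    r=least_squares(f,q0,loss="soft_l1");return r.x,r.fun.reshape(-1,2).round(1)
E
cat > a.py <<'E'
from fit import *
def m(n,ox,oy):return lambda u,v,l:(n,ox+(u+.5)/4-.5,oy+(v+.5)/4-.5,l if callable(l) else (lambda a:l))
bt,jt,bs,js=m("top",315,150),m("top",90,123),m("scene",290,200),m("scene",170,107)
fl=lambda y:(lambda a:(.055-.11*np.cos(a),y,.075+.11*np.sin(a)))
ld=lambda r,y,h:(lambda a:(.06-r*np.cos(a)+h*np.sin(a),y,.03+r*np.sin(a)+h*np.cos(a)))
print(fit([bt(113,290,(-.055,.06,.072)),bt(335,215,(-.055,-.06,.072)),bt(120,135,fl(.06)),bt(360,65,fl(-.06)),bt(183,160,(0,0,.062)),
 bs(55,485,(-.055,.06,.072)),bs(262,560,(-.055,-.06,.072)),bs(120,360,(.055,.06,.073)),bs(305,415,(.055,-.06,.073)),bs(110,305,fl(.06)),bs(328,378,fl(-.06))],[.5,-.3,-.2,1.]))
print(fit([jt(70,248,(-.06,.045,.03)),jt(235,293,(-.06,-.045,.03)),jt(170,218,(-.03,0,.03)),jt(300,95,(.06,-.045,.03)),jt(170,63,ld(.09,0,.012)),
 js(58,185,(-.06,.045,.03)),js(115,250,(-.06,-.045,.03)),js(256,190,(.06,-.045,.03)),js(120,200,(-.03,0,.03)),js(192,88,ld(.12,-.045,.006))],[.5,.25,-.2,1.]))
E
python3 a.py
```

```text
(array([ 0.48780315, -0.30817214,  0.29110591,  1.07979726]), array([[  0.9,  -0.1],
       [  1.8,   3.2],
       [ -0.1,   0.9],
       [  1.9,   1.5],
       [  2.1,   0.1],
       [ -0.7, -73.2],
       [  0. , -72.9],
       [ -1.4, -75.7],
       [  1.2, -73. ],
       [ -0.6, -76.2],
       [  0.2, -76.4]]))
(array([ 0.53911243,  0.1703913 , -0.25624864,  1.12595233]), array([[ 0.3,  0.5],
       [-0.7,  0.6],
       [-0. ,  0.5],
       [ 0.6, -1.9],
       [-0.5, -0. ],
       [ 0.3, -0.6],
       [-0.2, -0.4],
       [-0. ,  0.1],
       [ 0.5,  0.1],
       [ 0.4,  0.3]]))
```

```bash
sed -i 's/bs(55,485/bs(55,185/;s/bs(262,560/bs(262,260/;s/bs(120,360/bs(120,60/;s/bs(305,415/bs(305,115/;s/bs(110,305/bs(110,5/;s/bs(328,378/bs(328,78/' a.py; python3 a.py|head -11
```

```text
(array([ 0.49165904, -0.3058632 ,  0.30560359,  1.05107922]), array([[ 0.2, -1.7],
       [ 0.8,  0.8],
       [-0.9,  0.8],
       [ 0.6,  0.7],
       [ 0.9, -1.7],
       [-0.3,  0.6],
       [ 0.5,  0.2],
       [-1.7, -1.9],
       [ 0.9,  0.1],
       [-1.1, -1.1],
       [-0.2, -1.9]]))
```

Request:
{"api": "step_arm", "payload": {
  "increments": [
    [0,0,0.143,0,0,0,1],
    [0,0,0,43,-25.7,0,1],
    [0,0,0,43,-25.7,0,1],
    [0,0,0,43,-25.7,0,1],
    [0,0,0,43,-25.7,0,1],
    [0,0,0,43,-25.7,0,1],
    [0,0,0,41,-25.5,0,1],
    [0,0,0,0,0,0,1]
  ]
}}

```text
t: 1.2
ee_pos: [0.4597, -0.3142, 0.2483]
tcp_rot: [[0.952, 0.305, 0.0], [0.305, -0.952, 0.0], [0.0, -0.0, -1.0]]
contact_force: [0.0, -0.1, -0.2]
opening: 0.0001
finger_force: 0.0
```

```bash
cat > d.py <<'E'
import sys,numpy as np
from plant import ctrl
BOX=(.4917,-.3059,.3056);JIG=(.5391,.1704,-.2562)
def go(frame,lx,ly,z,yaw=None):
    s=ctrl.state();R=np.array(s["tcp_rot"]);p=np.array(s["ee_pos"]);q=BOX if frame=="box" else JIG
    yw=np.arctan2(R[1,0],R[0,0]);yaw=q[2] if yaw is None else yaw
    c,sn=np.cos(q[2]),np.sin(q[2]);t=np.array([q[0]+c*lx-sn*ly,q[1]+sn*lx+c*ly,z])
    d=p[:2]-q[:2];print("local",(c*d[0]+sn*d[1]).round(4),(-sn*d[0]+c*d[1]).round(4),p[2].round(4),"tilt",R[:2,2].round(3),"F",np.round(s["contact_force"],1),"t",s["t"],"open",s["opening"])
    Rn=np.array([[np.cos(yaw),np.sin(yaw),0],[np.sin(yaw),-np.cos(yaw),0],[0,0,-1]])
    print("turn z",-(yaw-yw),"then mm",(Rn.T@(t-p)*1000).round(1))
go(sys.argv[1],*map(float,sys.argv[2:]))
E
python3 d.py box -0.035 0 0.167
```

```text
local -0.033 0.0017 0.2483 tilt [0. 0.] F [ 0.  -0.1 -0.2] t 1.2 open 9.060419508158782e-05
turn z 0.004267431716149239 then mm [-2.   1.7 81.3]
```

Request:
{"api": "step_arm", "payload": {
  "increments": [
    [0,0,0,-2,1.7,41,1],
    [0,0,0,0,0,40,1],
    [0,0,0,10,0,0,1],
    [0,0,0,12,0,-2,1],
    [0,0,0,12,0,-3,1],
    [0,0,0,12,0,-3,1],
    [0,0,0,12,0,-2,1],
    [0,0,0,12,0,-2,1]
  ]
}}

```text
t: 2.2
ee_pos: [0.5244, -0.2976, 0.1796]
tcp_rot: [[0.954, 0.301, 0.0], [0.301, -0.954, -0.0], [0.0, 0.0, -1.0]]
contact_force: [0.0, -0.9, 0.1]
opening: -0.0
finger_force: 0.3
```

Request:
{"api": "step_arm", "payload": {
  "increments": [
    [0,0,0,10,0,-2,1],
    [0,0,0,10,0,-1,1],
    [0,0,0,10,0,0,1],
    [0,0,0,8,0,0,1],
    [0,0,0,0,0,0,1]
  ]
}}

```text
t: 2.82
ee_pos: [0.5602, -0.2861, 0.1822]
tcp_rot: [[0.953, 0.302, 0.0], [0.302, -0.953, 0.0], [0.0, -0.0, -1.0]]
contact_force: [0.2, -0.8, -0.7]
opening: 0.0001
finger_force: 0.0
```

```bash
python3 d.py box 0 0 0.25
python3 - <<'E'
import cv2
from plant import imaging
import numpy as np
T=imaging.get_image("top")[:,:,::-1];S=imaging.get_image("scene")[:,:,::-1]
c=lambda im,u,v:cv2.resize(im[v:v+100,u:u+100],(400,400),interpolation=cv2.INTER_CUBIC)
cv2.imwrite("pics/flap.png",np.hstack([c(T,315,110),c(S,290,170)]))
E
```

```text
local 0.0712 -0.0018 0.1822 tilt [0. 0.] F [ 0.2 -0.8 -0.7] t 2.825 open 6.356202694525532e-05
turn z 0.0007928055087570995 then mm [-71.2  -1.8 -67.8]
```

View pics/flap.png

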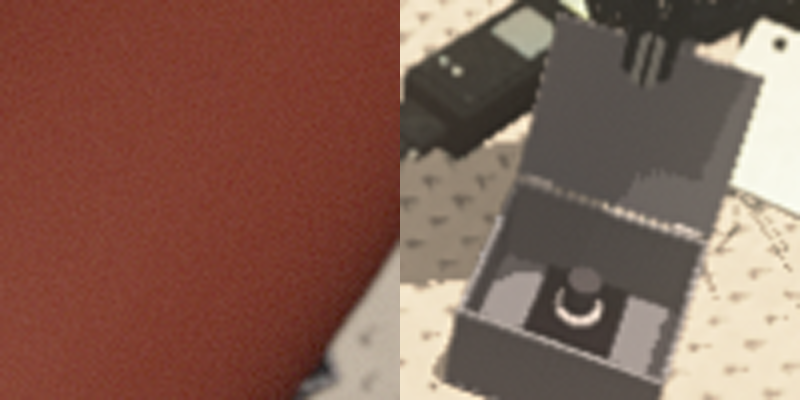

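The scene crop shows the flap fully back, with the knob top at about (185,278) in the crop, and the pin still in its block. Next I'll back off, rise and go to the jig.

Request:
{"api": "step_arm", "payload": {
  "increments": [
    [0,0,0,-30,0,0,1],
    [0,0,0,-20,0,-35,1],
    [0,0,0,0,0,-35,1],
    [0,0,0.187,0,0,0,1],
    [0,0,0.187,0,0,0,1],
    [0,0,0.187,0,0,0,1],
    [0,0,0,0,0,0,1]
  ]
}}

```text
t: 3.8
ee_pos: [0.5118, -0.3016, 0.2524]
tcp_rot: [[0.968, -0.252, 0.0], [-0.252, -0.968, -0.0], [0.0, 0.0, -1.0]]
contact_force: [0.5, 0.1, 0.7]
opening: 0.0002
finger_force: 0.0
```

```bash
python3 d.py jig 0.048 0 0.25
python3 - <<'E'
from fit import *
u=np.array([290+185.5/4-.5,170+278.5/4-.5])
r=least_squares(lambda q:proj("scene",[q[0],q[1],.067])[0]-u,[.49,-.3]);print("knob",r.x)
E
```

```text
local 0.0932 -0.4635 0.2524 tilt [ 0. -0.] F [0.5 0.1 0.7] t 3.8 open 0.00019744112824135766
turn z 0.0019183030368582488 then mm [ -45.2 -463.5    2.4]
knob [ 0.49164921 -0.30735637]
```

Request:
{"api": "step_arm", "payload": {
  "increments": [
    [0,0,0,-4.5,-46.4,0,1],
    [0,0,0,-4.5,-46.4,0,1],
    [0,0,0,-4.5,-46.4,0,1],
    [0,0,0,-4.5,-46.4,0,1],
    [0,0,0,-4.5,-46.4,0,1],
    [0,0,0,-4.5,-46.4,0,1],
    [0,0,0,-4.5,-46.4,0,1],
    [0,0,0,-4.5,-46.4,0,1]
  ]
}}

```text
t: 4.8
ee_pos: [0.5616, 0.0303, 0.253]
tcp_rot: [[0.982, -0.189, 0.006], [-0.189, -0.982, 0.031], [-0.0, -0.032, -1.0]]
contact_force: [0.6, 0.2, 0.4]
opening: 0.0001
finger_force: 0.0
```

Request:
{"api": "step_arm", "payload": {
  "increments": [
    [0,0,0,-4.5,-46.4,0,1],
    [0,0,0,-4.5,-46.0,0,1],
    [0,0,0,0,0,0,1],
    [0,0,0,0,0,0,1]
  ]
}}

```text
t: 5.3
ee_pos: [0.5627, 0.0766, 0.2565]
tcp_rot: [[0.992, -0.127, 0.007], [-0.127, -0.99, 0.065], [-0.001, -0.066, -0.998]]
contact_force: [0.3, -0.2, -0.2]
opening: 0.0002
finger_force: 0.0
```

```bash
python3 d.py jig 0.048 0 0.150
python3 - <<'E'
import cv2
from plant import imaging
import numpy as np
T=imaging.get_image("top")[:,:,::-1];S=imaging.get_image("scene")[:,:,::-1]
c=lambda im,u,v:cv2.resize(im[v:v+100,u:u+100],(400,400),interpolation=cv2.INTER_CUBIC)
cv2.imwrite("pics/jig1.png",np.hstack([c(T,80,100),c(S,165,80)]))
E
```

```text
local 0.0466 -0.0848 0.2565 tilt [0.007 0.065] F [ 0.3 -0.2 -0.2] t 5.3 open 0.00020399470762081287
turn z 0.1283734535181498 then mm [  1.4 -84.8 106.5]
```

View pics/jig1.png

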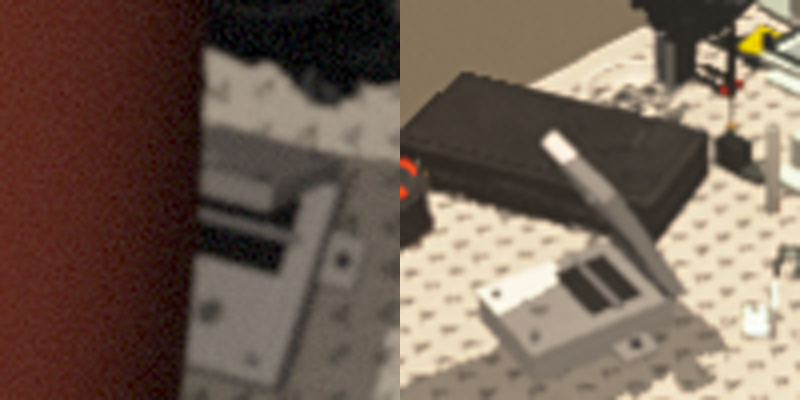

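The gripper stands short of the jig and has tilted, which suggests a joint limit. I'll check the joints.

Run:
```python
from plant import ctrl
import numpy as np
s=ctrl.state();print(np.round(s["joint_positions"],3),np.round(s["contact_force"],1),np.round(s["tcp_rot"],3).tolist())
```

```text
[-1.300e-01 -5.000e-03 -2.000e-03  1.576e+00  6.600e-02  3.140e+00] [ 0.4 -0.4  0.2] [[0.992, -0.128, 0.007], [-0.128, -0.99, 0.066], [-0.001, -0.066, -0.998]]
```

Request:
{"api": "step_arm", "payload": {
  "increments": [
    [-0.066,0,0,0,0,0,1],
    [0,0,-0.18,0,0,0,1],
    [0,0,-0.18,0,0,0,1],
    [0,0,-0.18,0,0,0,1],
    [0,0,-0.18,0,0,0,1],
    [0,0,-0.18,0,0,0,1],
    [0,0,-0.18,0,0,0,1],
    [0,0,-0.18,0,0,0,1]
  ]
}}

```text
t: 6.4
ee_pos: [0.5616, 0.0672, 0.2565]
tcp_rot: [[0.407, 0.913, -0.0], [0.913, -0.407, 0.007], [0.007, -0.003, -1.0]]
contact_force: [-1.3, 0.4, 0.6]
opening: -0.0002
finger_force: 0.0
```

Request:
{"api": "step_arm", "payload": {
  "increments": [
    [0,0,-0.18,0,0,0,1],
    [0,0,0,0,0,0,1]
  ]
}}

```text
t: 6.65
ee_pos: [0.5616, 0.0673, 0.2565]
tcp_rot: [[0.244, 0.97, -0.0], [0.97, -0.244, 0.008], [0.007, -0.002, -1.0]]
contact_force: [-0.7, -0.2, -0.1]
opening: -0.0004
finger_force: 0.0
```

```bash
python3 d.py jig 0.050 0 0.150 1.3146; python3 -c "
from plant import ctrl
s=ctrl.state();print(s['tcp_rot'],s['joint_positions'])"
```

```text
local 0.0479 -0.094 0.2565 tilt [-0.     0.008] F [-0.7 -0.2 -0.1] t 6.65 open -0.00043159020177070716
turn z 0.009525949919739984 then mm [ 94.    2.1 106.5]
[[ 2.44170106e-01  9.69732395e-01 -2.03746668e-04]
 [ 9.69705495e-01 -2.44161757e-01  7.50261233e-03]
 [ 7.22577908e-03 -2.02948791e-03 -9.99971834e-01]] [-1.15763170e-01  8.15466263e-04  5.52530692e-03  1.57657517e+00
  7.42893140e-03  1.70169223e+00]
```

Request:
{"api": "step_arm", "payload": {
  "increments": [
    [-0.002,-0.007,0.009,0,0,0,1],
    [0,0,0,47,3,0,1],
    [0,0,0,47,1,0,1],
    [0,0,0,0,0,35,1],
    [0,0,0,0,0,35,1],
    [0,0,0,0,0,36,1],
    [0,0,0,0,0,0,1]
  ]
}}

```text
t: 7.52
ee_pos: [0.5871, 0.1577, 0.1476]
tcp_rot: [[0.253, 0.967, -0.005], [0.967, -0.254, -0.0], [-0.002, -0.005, -1.0]]
contact_force: [-0.1, -0.4, 0.7]
opening: 0.0003
finger_force: 0.0
```

```bash
python3 d.py jig 0.042 0 0.142 1.3146
python3 - <<'E'
import cv2
from plant import imaging
S=imaging.get_image("scene")[:,:,::-1]
cv2.imwrite("pics/jig2.png",cv2.resize(S[60:180,145:265],(480,480),interpolation=cv2.INTER_CUBIC))
E
```

```text
local 0.0496 -0.0001 0.1476 tilt [-0.005 -0.   ] F [-0.1 -0.4  0.7] t 7.525 open 0.00032716334972869034
turn z -0.00010016400470203024 then mm [ 0.1 -7.6  5.6]
```

View pics/jig2.png

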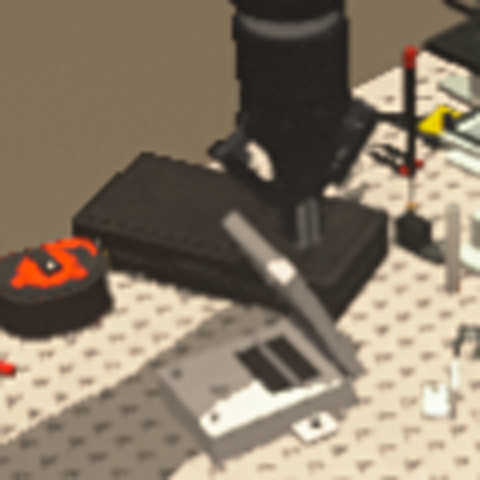

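The closed fingers, at about (308,225) in this crop, are behind the open lid with its free edge at (232,215), as intended. Now the arc.

Request:
{"api": "step_arm", "payload": {
  "increments": [
    [0,0,0,0,-8,5,1],
    [0,0,0,0,-10,5,1],
    [0,0,0,0,-10,5,1],
    [0,0,0,0,-8,6,1],
    [0,0,0,0,-8,6.5,1],
    [0,0,0,0,-7,7.5,1],
    [0,0,0,0,-6,8,1],
    [0,0,0,0,-5,9,1]
  ]
}}

```text
t: 8.57
ee_pos: [0.5286, 0.1735, 0.0979]
tcp_rot: [[0.251, 0.968, -0.0], [0.968, -0.251, 0.0], [0.0, -0.0, -1.0]]
contact_force: [-0.3, 0.2, 1.2]
opening: -0.0001
finger_force: 0.2
```

Request:
{"api": "step_arm", "payload": {
  "increments": [
    [0,0,0,0,-5,9,1],
    [0,0,0,0,-3,9.5,1],
    [0,0,0,0,-3,9.5,1],
    [0,0,0,0,-1,4,1],
    [0,0,0,0,0,3,1],
    [0,0,0,0,0,1,1],
    [0,0,0,0,0,0,1]
  ]
}}

```text
t: 9.45
ee_pos: [0.5177, 0.1765, 0.0629]
tcp_rot: [[0.251, 0.968, 0.001], [0.968, -0.251, 0.0], [0.0, 0.0, -1.0]]
contact_force: [-1.1, 0.3, 1.8]
opening: -0.0005
finger_force: 0.8
```

```bash
python3 d.py jig -0.025 0 0.058 1.3146
python3 - <<'E'
import cv2
from plant import imaging
S=imaging.get_image("scene")[:,:,::-1]
cv2.imwrite("pics/jig3.png",cv2.resize(S[60:180,145:265],(480,480),interpolation=cv2.INTER_CUBIC))
E
```

```text
local -0.0223 0.0005 0.0629 tilt [0.001 0.   ] F [-1.1  0.3  1.8] t 9.45 open -0.0004969167381053832
turn z 0.0025561641029945292 then mm [-0.5 -2.7  4.9]
```

View pics/jig3.png

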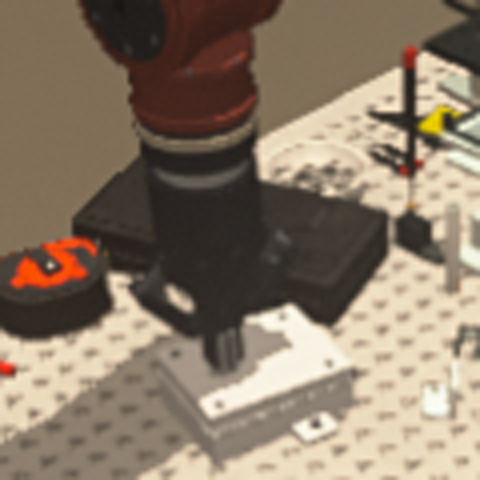

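The lid is down on its base under the fingers. I'll press a little more, then lift and go back to the box.

Request:
{"api": "step_arm", "payload": {
  "increments": [
    [0,0,0,0,0,2,1],
    [0,0,0,0,0,2,1],
    [0,0,0,0,0,2,1],
    [0,0,0,0,0,0,1],
    [0,0,0,0,0,0,1]
  ]
}}

```text
t: 10.12
ee_pos: [0.5175, 0.1766, 0.0587]
tcp_rot: [[0.251, 0.968, 0.001], [0.968, -0.251, 0.0], [0.0, 0.0, -1.0]]
contact_force: [-11.3, 0.1, 23.5]
opening: 0.0002
finger_force: 11.4
```

Request:
{"api": "step_arm", "payload": {
  "increments": [
    [0,0,0,0,0,-20,1],
    [0,0,0,0,0,-60,1],
    [0,0,0,0,0,-60,-0.18],
    [0,0,0,0,0,-50,-0.18],
    [0,0,0,0,0,0,-0.18],
    [0,0,0,0,0,0,-0.18]
  ]
}}

```text
t: 10.88
ee_pos: [0.5175, 0.1763, 0.2458]
tcp_rot: [[0.251, 0.968, -0.0], [0.968, -0.251, 0.0], [0.0, -0.0, -1.0]]
contact_force: [-0.3, -1.2, -0.6]
opening: 0.0505
finger_force: 0.0
```

```bash
python3 d.py box 0 -0.001 0.25 0.3056;  python3 d.py jig -0.03 0 0.25 0.3056
python3 - <<'E'
import cv2
from plant import imaging
S=imaging.get_image("scene")[:,:,::-1]
T=imaging.get_image("top")[:,:,::-1]
import numpy as np
c=lambda im,u,v:cv2.resize(im[v:v+100,u:u+100],(400,400),interpolation=cv2.INTER_CUBIC)
cv2.imwrite("pics/jig4.png",np.hstack([c(T,80,100),c(S,165,90)]))
E
```

```text
local 0.1697 0.4521 0.2458 tilt [-0.  0.] F [-0.3 -1.2 -0.6] t 10.875 open 0.05048322959691001
turn z 1.0114769087741666 then mm [-169.7  453.1   -4.2]
local -0.0224 0.0003 0.2458 tilt [-0.  0.] F [-0.3 -1.2 -0.6] t 10.875 open 0.05048322959691001
turn z 1.0114769087741666 then mm [-6.6 -3.8 -4.2]
```

View pics/jig4.png

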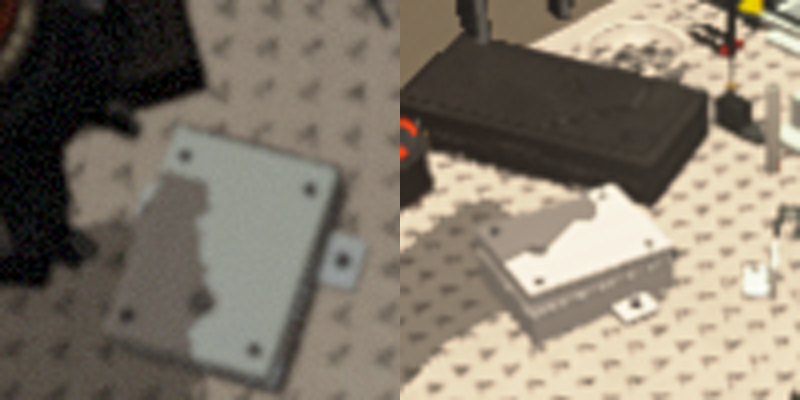

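The lid lies shut with a slight spring lift, and its hole is at about (201,301) in the top crop. Turning and returning to the box.

Request:
{"api": "step_arm", "payload": {
  "increments": [
    [0,0,0.1686,0,0,0,-0.18],
    [0,0,0.1686,0,0,0,-0.18],
    [0,0,0.1686,0,0,0,-0.18],
    [0,0,0.1686,0,0,0,-0.18],
    [0,0,0.1686,0,0,0,-0.18],
    [0,0,0.1686,0,0,0,-0.18],
    [0,0,0,-17,45,0,-0.18],
    [0,0,0,-17,45,0,-0.18]
  ]
}}

```text
t: 11.98
ee_pos: [0.5113, 0.0796, 0.2448]
tcp_rot: [[0.953, 0.302, -0.002], [0.302, -0.953, 0.0], [-0.002, -0.001, -1.0]]
contact_force: [0.8, -0.7, 0.0]
opening: 0.0503
finger_force: 0.0
```

Request:
{"api": "step_arm", "payload": {
  "increments": [
    [0,0,0,-17,45,0,-0.18],
    [0,0,0,-17,45,0,-0.18],
    [0,0,0,-17,45,0,-0.18],
    [0,0,0,-17,45,0,-0.18],
    [0,0,0,-17,45,0,-0.18],
    [0,0,0,-17,45,0,-0.18],
    [0,0,0,-17,45,0,-0.18],
    [0,0,0,-17,45,0,-0.18]
  ]
}}

```text
t: 12.98
ee_pos: [0.4899, -0.3051, 0.2447]
tcp_rot: [[0.954, 0.301, -0.001], [0.301, -0.954, 0.002], [-0.001, -0.002, -1.0]]
contact_force: [1.1, 0.4, 0.1]
opening: 0.0506
finger_force: 0.0
```

Request:
{"api": "step_arm", "payload": {
  "increments": [
    [0,0,0,0,0,0,-0.18],
    [0,0,0,0,0,0,-0.18]
  ]
}}

```text
t: 13.22
ee_pos: [0.4903, -0.3033, 0.2452]
tcp_rot: [[0.954, 0.3, -0.001], [0.3, -0.954, 0.002], [-0.001, -0.002, -1.0]]
contact_force: [-0.6, 0.1, 0.0]
opening: 0.0503
finger_force: 0.0
```

```bash
python3 d.py box 0 -0.001 0.095 0.3056;  python3 - <<'E'
from fit import *
def inv(n,u,v,z,g):return least_squares(lambda q:proj(n,[q[0],q[1],z])[0]-(u,v),g).x
print("jig hole",inv("top",80+201.5/4-.5,100+301.5/4-.5,.046,[.51,.18]))
print("knob top/1",inv("top",315+183.5/4-.5,150+160.5/4-.5,.056,[.49,-.3]))
E
```

```text
local -0.0006 0.0029 0.2452 tilt [-0.001  0.002] F [-0.6  0.1  0. ] t 13.225 open 0.05031712103452298
turn z -0.000404059311106042 then mm [  0.6   3.9 150.2]
jig hole [0.51224094 0.17896266]
knob top/1 [ 0.48922897 -0.30524641]
```

Request:
{"api": "step_arm", "payload": {
  "increments": [
    [0,0,0,0.6,3,50,-0.18],
    [0,0,0,0,0,50,-0.18],
    [0,0,0,0,0,50,-0.18],
    [0,0,0,0,0,16,-0.18],
    [0,0,0,0,0,14,-0.18],
    [0,0,0,0,0,0,-0.18]
  ]
}}

```text
t: 13.98
ee_pos: [0.4925, -0.3065, 0.067]
tcp_rot: [[0.954, 0.301, 0.0], [0.301, -0.954, -0.0], [0.0, 0.0, -1.0]]
contact_force: [0.1, -0.6, 0.3]
opening: 0.0507
finger_force: 0.0
```

```bash
python3 d.py box 0 0 0.064 0.3056
python3 - <<'E'
import cv2
from plant import imaging
S=imaging.get_image("scene")[:,:,::-1]
T=imaging.get_image("top")[:,:,::-1]
import numpy as np
c=lambda im,u,v:cv2.resize(im[v:v+75,u:u+75],(400,400),interpolation=cv2.INTER_CUBIC)
cv2.imwrite("pics/g.png",np.hstack([c(T,325,150),c(S,298,200)]))
E
```

```text
local 0.0006 -0.0008 0.067 tilt [ 0. -0.] F [ 0.1 -0.6  0.3] t 13.975 open 0.050733151787285866
turn z 0.0003632620617960436 then mm [-0.6 -0.8  3. ]
```

View pics/g.png

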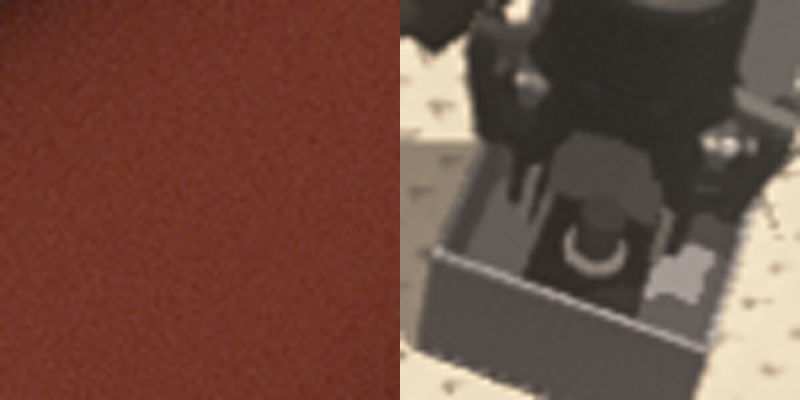

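The knob, at (603,215) in the crop, is centred between the open fingers. Lowering 2.5 mm, closing and lifting.

Request:
{"api": "step_arm", "payload": {
  "increments": [
    [0,0,0,-0.5,0,2.5,-0.18],
    [0,0,0,0,0,0,1],
    [0,0,0,0,0,0,1],
    [0,0,0,0,0,0,1],
    [0,0,0,0,0,0,1]
  ]
}}

```text
t: 14.7
ee_pos: [0.4922, -0.3077, 0.0648]
tcp_rot: [[0.954, 0.3, 0.001], [0.3, -0.954, -0.002], [0.001, 0.002, -1.0]]
contact_force: [1.7, -4.5, 4.1]
opening: 0.0178
finger_force: 58.7
```

Request:
{"api": "step_arm", "payload": {
  "increments": [
    [0,0,0,0,0,-15,1],
    [0,0,0,0,0,-40,1],
    [0,0,0,0,0,-60,1],
    [0,0,0,0,0,-60,1],
    [0,0,0,0,0,0,1]
  ]
}}

```text
t: 15.32
ee_pos: [0.493, -0.3077, 0.2441]
tcp_rot: [[0.954, 0.301, 0.005], [0.301, -0.954, -0.004], [0.004, 0.006, -1.0]]
contact_force: [0.9, 0.9, -1.1]
opening: 0.0181
finger_force: 60.3
```

```bash
python3 d.py jig -0.029 0 0.24 0.3056
```

```text
local 0.0766 -0.4741 0.2441 tilt [ 0.005 -0.004] F [ 0.9  0.9 -1.1] t 15.325 open 0.018138905332758238
turn z 0.00020078009610557945 then mm [ 163.2 -457.5    4.1]
```

Request:
{"api": "step_arm", "payload": {
  "increments": [
    [0,0,0,16.3,-45.7,0,1],
    [0,0,0,16.3,-45.7,0,1],
    [0,0,0,16.3,-45.7,0,1],
    [0,0,0,16.3,-45.7,0,1],
    [0,0,0,16.3,-45.7,0,1],
    [0,0,0,16.3,-45.7,0,1],
    [0,0,0,16.3,-45.7,0,1],
    [0,0,0,16.3,-45.7,0,1]
  ]
}}

```text
t: 16.32
ee_pos: [0.505, 0.0831, 0.2374]
tcp_rot: [[0.954, 0.301, -0.003], [0.301, -0.954, 0.001], [-0.002, -0.002, -1.0]]
contact_force: [1.1, -0.0, -0.1]
opening: 0.0175
finger_force: 60.3
```

Request:
{"api": "step_arm", "payload": {
  "increments": [
    [0,0,0,16.3,-45.7,0,1],
    [0,0,0,16.3,-45.7,0,1],
    [0,0,0,0,0,60,1],
    [0,0,0,0,0,50,1],
    [0,0,0,0,0,10,1],
    [0,0,0,0,0,0,1],
    [0,0,0,0,0,0,1]
  ]
}}

```text
t: 17.2
ee_pos: [0.5109, 0.1782, 0.1214]
tcp_rot: [[0.954, 0.301, 0.003], [0.301, -0.954, 0.001], [0.003, 0.0, -1.0]]
contact_force: [-0.6, 0.7, 0.4]
opening: 0.0178
finger_force: 60.3
```

```bash
python3 d.py jig -0.0295 0 0.115 0.3056
python3 - <<'E'
import cv2
from plant import imaging
S=imaging.get_image("scene")[:,:,::-1]
T=imaging.get_image("top")[:,:,::-1]
import numpy as np
c=lambda im,u,v:cv2.resize(im[v:v+75,u:u+75],(400,400),interpolation=cv2.INTER_CUBIC)
cv2.imwrite("pics/ins.png",np.hstack([c(T,95,135),c(S,170,100)]))
E
```

```text
local -0.0292 0.0004 0.1214 tilt [0.003 0.001] F [-0.6  0.7  0.4] t 17.2 open 0.01779908445060126
turn z -0.0003514403715885184 then mm [-0.5  0.2  6.4]
```

View pics/ins.png

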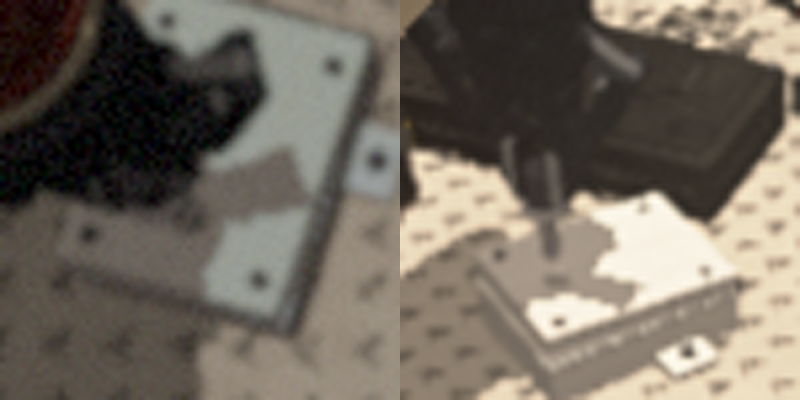

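The scene crop shows the pin nose at about (151,253) and the hole just below it at about (155,283). I'll check these against projections.

Run:
```python
from fit import *
def inv(n,u,v,z,g):return least_squares(lambda q:proj(n,[q[0],q[1],z])[0]-(u,v),g).x
k=lambda u,v:(170+(u+.5)/5.333-.5,100+(v+.5)/5.333-.5)
print("nose",inv("scene",*k(151,253),.0635,[.51,.18]),"hole z46",inv("scene",*k(155,283),.046,[.51,.18]))
for X in ([.5109,.1782,.0635],[.5109,.1782,.046]):
    p=proj("scene",X)[0];print((p-(170,100))*5.333)
# mean hole of full-res local darkest
S=imaging.get_image("scene").astype(int).sum(2)[147:158,191:207];print(S)
```

```text
nose [0.51068515 0.18353133] hole z46 [0.5079234  0.17973052]
[155.64282002 254.69069453]
[158.671439   279.48606992]
[[450 452 453 454 453 403 322 290 328 416 459 460 458 458 457 450]
 [453 452 454 457 454 436 386 341 375 437 460 459 458 456 450 456]
 [453 451 454 455 459 458 443 422 437 460 461 458 455 452 447 482]
 [453 454 456 457 458 462 456 454 469 466 452 453 452 448 460 583]
 [452 459 457 460 458 445 420 403 413 419 430 449 456 457 463 562]
 [456 455 457 453 452 430 375 347 348 356 395 436 456 454 453 463]
 [453 451 452 452 452 441 402 371 371 376 403 438 449 451 453 452]
 [449 453 453 450 451 450 439 426 436 448 458 468 457 448 446 447]
 [433 452 453 461 467 468 466 475 585 654 657 650 562 472 467 466]
 [393 434 454 571 650 653 652 656 700 722 724 722 691 656 656 651]
 [342 381 457 652 725 724 722 721 723 723 721 721 721 720 722 722]]
```

Request:
{"api": "step_arm", "payload": {
  "increments": [
    [0,0,0,-0.5,0,8,1],
    [0,0,0,0,0,4,1],
    [0,0,0,0,0,3,1],
    [0,0,0,0,0,3,1],
    [0,0,0,0,0,0,1]
  ]
}}

```text
t: 17.98
ee_pos: [0.5096, 0.178, 0.1011]
tcp_rot: [[0.954, 0.301, 0.001], [0.301, -0.954, 0.0], [0.001, 0.0, -1.0]]
contact_force: [3.5, -0.6, -0.0]
opening: 0.0175
finger_force: 60.4
```

Request:
{"api": "step_arm", "payload": {
  "increments": [
    [0,0,0,1,0.3,0,1],
    [0,0,0,0,0,4,1],
    [0,0,0,0,0,3,1],
    [0,0,0,0,0,3,1],
    [0,0,0,0,0,0,1]
  ]
}}

```text
t: 18.6
ee_pos: [0.5102, 0.178, 0.0908]
tcp_rot: [[0.954, 0.301, 0.0], [0.301, -0.954, 0.0], [0.0, -0.0, -1.0]]
contact_force: [3.8, -1.1, -1.5]
opening: 0.0176
finger_force: 60.4
```

Request:
{"api": "step_arm", "payload": {
  "increments": [
    [0,0,0,1,0.3,0,1],
    [0,0,0,0,0,3,1],
    [0,0,0,0,0,3,1],
    [0,0,0,0,0,3,1],
    [0,0,0,0,0,0,1]
  ]
}}

```text
t: 19.23
ee_pos: [0.511, 0.1781, 0.0817]
tcp_rot: [[0.954, 0.301, -0.0], [0.301, -0.954, 0.0], [-0.0, -0.0, -1.0]]
contact_force: [0.4, -0.3, -1.0]
opening: 0.0178
finger_force: 60.4
```

Request:
{"api": "step_arm", "payload": {
  "increments": [
    [0,0,0,0,0,3,1],
    [0,0,0,0,0,3,1],
    [0,0,0,0,0,3,1],
    [0,0,0,0,0,3,1],
    [0,0,0,0,0,2,1],
    [0,0,0,0,0,0,1],
    [0,0,0,0,0,0,1]
  ]
}}

```text
t: 20.1
ee_pos: [0.5112, 0.1781, 0.0681]
tcp_rot: [[0.954, 0.301, 0.0], [0.301, -0.954, 0.0], [0.0, -0.0, -1.0]]
contact_force: [-1.5, 1.3, 1.7]
opening: 0.0176
finger_force: 60.7
```

Request:
{"api": "step_arm", "payload": {
  "increments": [
    [0,0,0,0,0,1,1],
    [0,0,0,0,0,1,1],
    [0,0,0,0,0,0,1],
    [0,0,0,0,0,0,1]
  ]
}}

```text
t: 20.6
ee_pos: [0.5114, 0.1781, 0.0667]
tcp_rot: [[0.954, 0.301, 0.0], [0.301, -0.954, 0.0], [0.001, -0.0, -1.0]]
contact_force: [-4.0, 0.1, 6.7]
opening: 0.0178
finger_force: 61.3
```

Request:
{"api": "step_arm", "payload": {
  "increments": [
    [0,0,0,-0.3,0,1,1],
    [0,0,0,0,0,1,1],
    [0,0,0,0,0,0,1],
    [0,0,0,0,0,0,1]
  ]
}}

```text
t: 21.1
ee_pos: [0.5114, 0.1781, 0.0663]
tcp_rot: [[0.954, 0.301, 0.001], [0.301, -0.954, 0.0], [0.001, 0.0, -1.0]]
contact_force: [-10.8, -0.6, 21.8]
opening: 0.0181
finger_force: 62.7
```

Request:
{"api": "step_arm", "payload": {
  "increments": [
    [0,0,0,0,0,0,1],
    [0,0,0,0,0,0,1],
    [0,0,0,0,0,0,1],
    [0,0,0,0,0,0,1]
  ]
}}

```text
t: 21.6
ee_pos: [0.5114, 0.1782, 0.0663]
tcp_rot: [[0.954, 0.301, 0.001], [0.301, -0.954, 0.0], [0.001, 0.0, -1.0]]
contact_force: [-10.1, -0.1, 21.2]
opening: 0.0175
finger_force: 62.7
```

```bash
python3 d.py jig -0.03 0 0.0668 0.3056
python3 - <<'E'
import cv2
from plant import imaging
S=imaging.get_image("scene")[:,:,::-1]
import numpy as np
c=lambda im,u,v:cv2.resize(im[v:v+75,u:u+75],(400,400),interpolation=cv2.INTER_CUBIC)
cv2.imwrite("pics/end.png",np.hstack([c(S,298,190),c(S,170,100)]))
E
```

```text
local -0.0288 0.0005 0.0663 tilt [0.001 0.   ] F [-10.1  -0.1  21.2] t 21.6 open 0.01753508177043347
turn z 0.00025166093541378887 then mm [-1.3 -0.2 -0.5]
```

View pics/end.png

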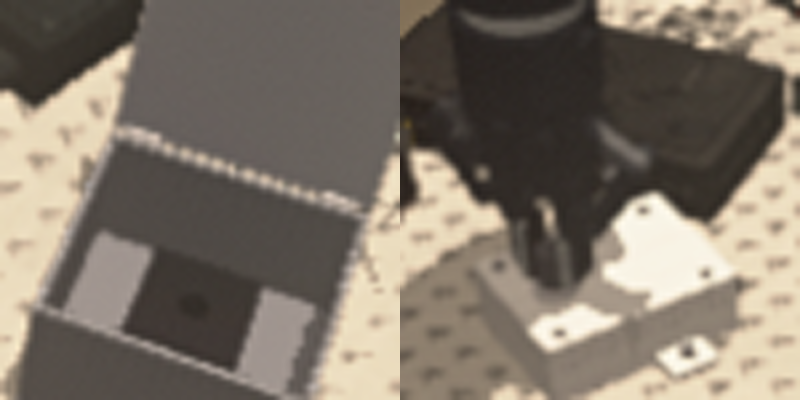

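The box block is empty with the flap back, and the pin is seated with the halves shut without a gap. The arm is pressing at about 21 N. Handing in.

```bash
python3 -c "
from plant import ctrl
print(ctrl.sign_off())"
```

```text
the job is handed in; nothing more can be done
None
```

I handed the job in at 21.6 s: the flap is open, the jig is shut, and the pin is seated to within about 0.5 mm of full depth, still gripped and pressed down at about 21 N; the hand-in returned no verdict.

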